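# Light on, bearing home

### The arm

A 7-joint arm with a two-finger parallel gripper is mounted at the origin on the work surface. World frame = base frame: x ahead of the robot, y to its left, z up, the work surface at z = 0. Lengths are in m, angles in rad, forces in N, time in s.
With the tool pointing down it reaches from about 0.4 to 0.875 m from the base axis. Payload 6.5 kg.
Tool frame: the origin (TCP) lies on the front face of the gripper's body, between the roots of the fingers; the fingertips stand 73 mm ahead of it and the grasp point (between the pads) lies 54 mm ahead of it (manip.tip_extent is the distance from the TCP to the fingertips, in m); z points along the fingers, y is the line along which they close (so a half turn about z gives the same grasp; the last joint's range is limited). The gripper opens to 85 mm and grips with 20 to 120 N. Pads are 22 mm wide; open, the fingers measure 114 mm over their backs; the gripper's body (76 mm by 85 mm) begins 54 mm behind the grasp point. The pads swing forward as they close: fully open they stand 13 mm farther back than shut.
Start: joints at [1.184, 0.536, -0.004, 1.538, 0.003, 1.067, -0.071], TCP at [0.205, -0.617, 0.304] pointing down, gripper open.
Joint ranges: [-2.7, 2.7], [-0.37, 2.16], [-1.27, 1.26], [0.24, 2.4], [-1.31, 4.45], [0.19, 1.91], [-2.76, 2.76]. Speed limits (rad/s): [2.39, 2.39, 3.14, 3.14, 3.14, 3.14, 3.14].

### API

Orientations are given as a unit quaternion [w, x, y, z].
In Python, from station import manip gives the robot as it stands.
- The arm moves only by the tool carry_out, never from a script. Its argument "commands" is text: rows parted by semicolons, each of 7 numbers parted by spaces: the shift along the tool's x, y, z in cm, then the turn, a rotation vector about the tool's x, y, z in rad, then the finger opening in cm, from 0 to 8.54. A call has 1 to 10 rows; each row is the pose to reach, as a shift and turn from the pose commanded when the call began, along the tool's axes at that moment; what a row does not reach only later rows make up. A row lasts 1/12 s, in which the tool goes at most 41.7 mm and 7.16 degrees, less where a joint would pass 70% of its speed; a pose out of reach is approached as far as the arm can. A call with a gripper value outside its range is refused whole. The fingers move at their own pace and stop on an object; "squeeze" is the grip in N (left out, the last holds). Time passes only in rows, so rows that repeat a pose let the fingers close. It gives the time, the measured TCP pose, the force, the opening and the grip force at its end, in the units of the state.
- manip.state(): the state, without advancing time (a new reading comes with each control period).
- manip.read_camera(name): name is "scene" or "top" or "wrist"; returns a dict with "image" (400x640x3 uint8, red, green, blue), "z_map" (400x640 float32, m along the optical axis (not along the pixel's ray), 0 where there is no reading), "fx", "fy", "cx", "cy" (pixels), "k1" (the pictures are not rectified: a ray, as slopes to the right and down, at radius r is drawn at 1 + k1 r^2 times it, then the intrinsics apply), "R" (3x3) and "t" (3): a world point X has camera coordinates R X + t. Camera axes: x right, y down, z forward; pixel columns grow to the right and rows downward; lengths in m; the calibration is good to about 2 mm. A picture is of the moment at which its call begins.
- manip.hand_in(): hands the job in; it is judged then, once.
Trained networks look in a picture, given as the dict that the camera call returned (one of the last four; its "shot" number tells which), for a name from the list of things; names that differ only in an ending like _2 or _b are one class to them, and where a whole thing is asked for, a point or a joint stands for the part that bears it (a point fixed in the world has none). Each returns a list of dicts, best first, with "p" (0 to 1); they miss things now and then, are a little off and sometimes report something else, mostly with a low value. They report only what shows in the picture. A call takes as long as a camera call.
- manip.boxes_of(picture, name): "bbox" ([left, top, right, bottom] in pixels, round what is visible of it).
The state is a dict: "clock": time; "q": joint angles; "joint_vel": joint speeds; "effort": joint torques, N m; "tcp_pos": TCP position; "orientation": TCP orientation; "ft_force": force on the tool from outside, world axes, zero at the start; "moment": the same for the moment, N m; "opening": finger opening in m; "gripper_force": force on a finger pad.
Only numpy, scipy, OpenCV 4.12 (cv2) and the standard library are available. Lean on these libraries where they do the work, as an engineer would, in place of code of your own. Each camera call takes 0.05 s, during which the arm holds its last target. There are 200 camera calls.

### The job

First switch on the bearing press's work lamp by pushing the bar hidden under the front lip of its head fully up from below. Then push the press lever down as far as it goes, so the bearing is fully home, and leave lever and bar like that, without disturbing the other things on the bench.

Things in the scene. Friction and masses are not known exactly. Their poses are not given: they have to be found in the camera images.
- press: Red bearing press bolted to the bench, front facing the robot within 0.3 rad; origin centre of underside, x to its back, y left as the robot sees it, z up. In mm: base plate 240 x 240 x 20; column x 55 to 115, y -70 to 70; head x -30 to 115, y -100 to 100, z 185 to 239. Under the head a ram, moved by the lever, carries a bearing over a white wheel (x 20, y 0, top z 84).
- lip_edge (a point): Middle of the lower front edge of the lip that overhangs from the head's front: x -85, y 0, z 225 mm of the press. The lip is a flat red plate, 200 mm wide, 14 mm thick, overhanging the head by 55 mm.
- lamp_bar (a joint): Lamp switch: level round aluminium bar, 110 mm long, 16 mm thick, along the press's y under the lip. Slides straight up: 0 m = down (off), 0.012 = fully up (on); starts at 0 to 0.002. Takes about 4 N; stays where left, but a finger still leaning on it can drag it down again. Two 8 mm pins, 80 mm apart, rise with it through the lip: 4 mm proud when off, 16 mm when on.
- bar_mid (a point): Centre of the lamp bar: x -69, y -35, z 201 mm of the press when off. The bar's front is 8 mm behind the lip's front edge, its underside 32 mm below the lip's underside, with free space below it; a finger pointing forward and down 30 to 45 degrees from vertical gets at it from below without touching the lip.
- lever (a joint): Press lever on the press's +y side, hinged along the press's y. 0 rad = up: points to the front, 35 degrees above level; 0.873 rad = fully down at its stop, 15 degrees below level. Starts at 0 to 0.12 rad. Takes about 2 to 5 N at the grip and stays where left.
- lever_grip (a point): Centre of the lever's black T grip: a round bar 90 mm long, 28 mm in diameter, along the press's y, 180 mm from the hinge axis; the lever arm (14 mm thick) joins its end nearest the head, 45 mm from this point. At x -127, y 170, z 318 mm of the press when up, x -154, y 170, z 168 mm when down.
- lever_hinge (a point): Point on the lever's hinge axis level with the grip's centre: x 20, y 170, z 215 mm of the press.
- jar: Bystander: glass jar of bearings, 76 mm in diameter and 100 mm high, standing on the bench to the right front of the press; origin under its centre.
- wheel: Bystander: loose white skate wheel lying flat in front of the press's left half, 54 mm in diameter, 34 mm high; origin under its centre.
- skate_tool: Bystander: black cross-shaped skate tool lying left of the press, 90 x 120 mm, 14 mm high; origin under its centre.
- clamp: Bystander: spring clamp gripping a bare aluminium truck hanger, 180 mm long, 72 mm high, lying across in front of the press; origin under its centre.

How it is judged:
On the way, in this order (a step that is already met when the one before it is completed fails the run):
1. the lamp bar is pushed up (above 10 mm of 12) while the lever is still up (below 0.3 rad) (value of joint lamp_bar above 0.01 m and value of joint lever below 0.3 rad), for 0.2 s.
2. the lever is down (above 0.82 of 0.873 rad) (value of joint lever above 0.82 rad), for 0.2 s.
At the end, for the whole second after the job is handed in: The lamp bar is up (over 10 of its 12 mm) and the lever down at its stop (over 0.82 of 0.873 rad) and still; jar, loose wheel, skate tool and clamp are within 20 mm of where they stood (value of joint lamp_bar above 0.01 m and value of joint lever above 0.82 rad and not (velocity of joint lever above 0.05 rad/s)); the robot touches nothing.
It fails at once if a bystander is moved more than 20 mm (distance of any of jar, wheel, skate_tool, clamp from where it was at the start of the episode above 0.02 m).
It also fails if it takes over 58 s, if anything falls off the work surface, if the arm or the gripper's body presses on something with over 40 N, if the wrist force passes 120 N, or if a joint passes its speed limit or range.

## Working session

There is one attempt and no reset: what is moved stays moved. The work goes in short steps, Python scripts to look and compute and a tool call to move; the robot and the scene stay as the last step left them, time stands still between calls to the robot, and variables do not carry over. Pictures are saved under pics/ and viewed, at most 10 in all, crops included, and the job is handed in when it is done.

Besides the shell and the picture viewer there is one more tool, called after ">>>" as name(argument=value, ...) on one line, values as JSON. carry_out: Moves the arm, as the interface text tells. Its arguments: {"type":"object","properties":{"commands":{"type":"string"},"squeeze":{"type":"number"}},"required":["commands"]}

```bash
mkdir -p pics; ls; cat > h.py <<'E'
import numpy as np, cv2
from scipy.spatial.transform import Rotation as Ro
from station import manip
def cloud(p):
    h,w=p["z_map"].shape
    u,v=np.meshgrid(np.arange(w),np.arange(h))
    K=np.array([[p["fx"],0,p["cx"]],[0,p["fy"],p["cy"]],[0,0,1.]])
    pts=np.stack([u,v],-1).reshape(-1,1,2).astype(float)
    s=cv2.undistortPoints(pts,K,np.array([p["k1"],0,0,0.])).reshape(h,w,2)
    z=p["z_map"]
    X=np.dstack([s[...,0]*z,s[...,1]*z,z])
    W=(X-np.array(p["t"]))@np.array(p["R"])
    W[z==0]=np.nan
    return W
def save(p,n): cv2.imwrite("pics/"+n,p["image"][...,::-1])
E
python3 - <<'E'
from h import *
s=manip.state();print({k:np.round(v,3) for k,v in s.items()})
for c in("scene","top"):
    p=manip.read_camera(c);save(p,c+"1.png");W=cloud(p);np.savez(c+".npz",W=W,im=p["image"])
    print(c, (-np.array(p["R"]).T@p["t"]).round(3))
    for n in("press","lever_grip","jar","wheel","skate_tool","clamp"):
        for b in manip.boxes_of(p,n)[:1]:
            l,t,r,bo=[int(x) for x in b["bbox"]]
            print(n,round(b["p"],2),(l,t,r,bo),np.nanmedian(W[t:bo,l:r].reshape(-1,3),0).round(3))
E
cd pics; python3 -c "
import cv2;cv2.imwrite('both1.png',cv2.vconcat([cv2.resize(cv2.imread(f),(480,300)) for f in('scene1.png','top1.png')]))"
```

```text
pics
{'clock': np.float64(0.0), 'q': array([ 1.184,  0.537, -0.004,  1.539,  0.003,  1.067, -0.071]), 'joint_vel': array([-0.   , -0.   ,  0.001,  0.001,  0.002,  0.   ,  0.002]), 'effort': array([-0.0000e+00, -5.8341e+01,  1.0490e+00, -2.5911e+01,  1.2000e-02,
        9.0000e-03, -0.0000e+00]), 'tcp_pos': array([ 0.205, -0.616,  0.303]), 'orientation': array([-0.001,  0.987,  0.16 , -0.   ]), 'ft_force': array([-0.364,  0.069, -0.193]), 'moment': array([ 0.035, -0.038, -0.077]), 'gripper_force': np.float64(0.0), 'opening': np.float64(0.086)}
scene [1.006 0.121 0.941]
press 0.74 (210, 140, 390, 294) [ 0.683 -0.07   0.016]
lever_grip 0.62 (320, 142, 390, 241) [0.532 0.009 0.003]
jar 0.87 (208, 156, 244, 191) [ 0.63  -0.337  0.089]
wheel 0.61 (339, 184, 352, 204) [ 0.521 -0.016  0.033]
skate_tool 0.76 (356, 218, 394, 250) [0.588 0.099 0.003]
clamp 0.82 (279, 166, 322, 180) [ 0.529 -0.135  0.062]
top [ 0.534 -0.017  1.178]
press 0.7 (262, 88, 419, 233) [ 0.704 -0.072  0.229]
lever_grip 0.94 (261, 142, 318, 234) [0.661 0.04  0.002]
jar 0.74 (428, 191, 471, 227) [ 0.606 -0.325  0.077]
wheel 0.55 (307, 235, 331, 261) [ 0.52  -0.026  0.028]
skate_tool 0.68 (242, 200, 276, 237) [0.592 0.118 0.002]
```

View pics/both1.png

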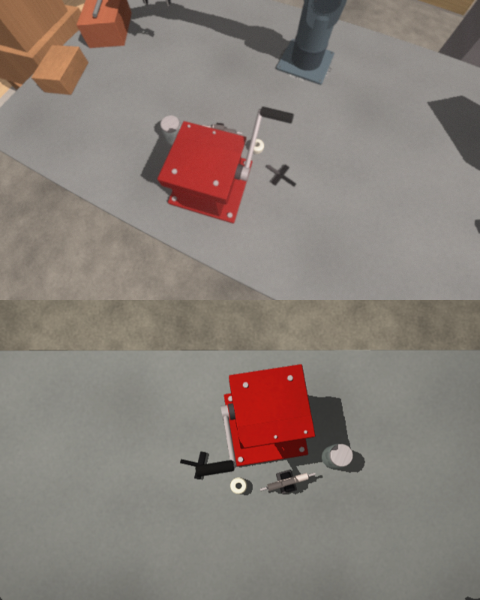

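The picture shows the press at about pixel (270,410) in the lower (top) half. The lever points to the front-left with its black grip at (210,467). The wheel is at (238,486), the clamp at (290,482) and the jar at (340,456).

```bash
python3 - <<'E'
from h import *
A=[]
for c in("top","scene"):
    d=np.load(c+".npz");W=d["W"];im=d["im"].astype(int)
    red=(im[...,0]>100)&(im[...,1]<70)
    m=red&(W[...,2]>.228)&(W[...,2]<.255)
    P=W[m];print(c,m.sum(),np.median(P[:,2]).round(4))
    r=cv2.minAreaRect(P[:,:2].astype(np.float32)*1000);print(r, cv2.boxPoints(r).round(0).tolist())
    dark=(im.max(-1)<60)&(W[...,2]>.25)&(W[...,2]<.4)&(abs(W[...,0]-.5)<.15)&(abs(W[...,1]-.05)<.2)
    Q=W[dark];print("grip",len(Q),np.nanmedian(Q,0).round(4),np.nanpercentile(Q,[3,97],axis=0).round(3).tolist())
    pass
d=np.load("top.npz")["W"]
for n,(l,t,r,b) in dict(jar=(428,191,471,227),wheel=(307,235,331,261),clamp=(345,228,432,262)).items():
    P=d[t:b,l:r].reshape(-1,3);P=P[P[:,2]>.015];P=P[P[:,2]<.12];print(n,np.percentile(P,[2,50,98],axis=0).round(3).tolist())
E
```

```text
top 9656 0.2382
((731.193115234375, -103.31922912597656), (198.06884765625, 218.0452117919922), 8.767888069152832) [[617.0, -11.0], [650.0, -226.0], [846.0, -196.0], [812.0, 20.0]]
grip 751 [0.5653 0.0334 0.3277] [[0.551, -0.007, 0.32], [0.58, 0.075, 0.332]]
scene 7848 0.2406
((734.092529296875, -107.61326599121094), (200.91802978515625, 214.30125427246094), 7.632582664489746) [[620.0, -15.0], [649.0, -227.0], [848.0, -200.0], [819.0, 12.0]]
grip 447 [0.5731 0.0325 0.3297] [[0.56, -0.006, 0.32], [0.583, 0.07, 0.334]]
jar [[0.576, -0.363, 0.022], [0.608, -0.324, 0.098], [0.643, -0.297, 0.103]]
wheel [[0.498, -0.049, 0.025], [0.521, -0.025, 0.033], [0.545, -0.001, 0.038]]
clamp [[0.501, -0.251, 0.018], [0.532, -0.174, 0.049], [0.563, -0.106, 0.073]]
```

```bash
python3 - <<'E'
from h import *
for c in("top","scene"):
    d=np.load(c+".npz");W=d["W"];im=d["im"].astype(int)
    red=(im[...,0]>100)&(im[...,1]<70)
    m=(red&(W[...,2]>.230)&(W[...,2]<.25)).astype(np.uint8)
    m=cv2.morphologyEx(m,cv2.MORPH_OPEN,np.ones((9,9)))
    P=W[m>0];r=cv2.minAreaRect(P[:,:2].astype(np.float32)*1000);print(c,r)
    for yaw in(.13,.14,.15,.16):
        x=np.array([np.cos(yaw),np.sin(yaw)]);y=np.array([-x[1],x[0]])
        a=P[:,:2]@x;b=P[:,:2]@y
        xc=(a.min()+a.max())/2
        # edge slopes: left/right extents in front and back halves
        f=a<xc; g=b<np.median(b)
        q=lambda v:np.percentile(v,[.5,99.5]).round(4)
        print(yaw,"b front",q(b[f]),"b back",q(b[~f]),"a L/R",q(a[~g]),q(a[g]))
E
```

```text
top ((732.62109375, -112.28608703613281), (197.71864318847656, 200.03921508789062), 8.865055084228516)
0.13 b front [-0.3051 -0.1089] b back [-0.3034 -0.1066] a L/R [0.6134 0.8065] [0.6162 0.8093]
0.14 b front [-0.3118 -0.1155] b back [-0.3109 -0.1142] a L/R [0.6118 0.8049] [0.6136 0.8067]
0.15 b front [-0.3184 -0.1222] b back [-0.3185 -0.1217] a L/R [0.61   0.8032] [0.6109 0.8041]
0.16 b front [-0.3248 -0.1289] b back [-0.3262 -0.1293] a L/R [0.6083 0.8014] [0.6082 0.8015]
scene ((735.283935546875, -114.38958740234375), (199.39414978027344, 202.13687133789062), 8.563228607177734)
0.13 b front [-0.3025 -0.11  ] b back [-0.3058 -0.1074] a L/R [0.6169 0.8123] [0.6196 0.8138]
0.14 b front [-0.3094 -0.1168] b back [-0.3135 -0.115 ] a L/R [0.6154 0.8105] [0.6171 0.811 ]
0.15 b front [-0.3162 -0.1238] b back [-0.3209 -0.1227] a L/R [0.6138 0.8088] [0.6146 0.8087]
0.16 b front [-0.3232 -0.1305] b back [-0.3284 -0.1304] a L/R [0.6121 0.807 ] [0.6121 0.8064]
```

```bash
cat >> h.py <<'E'
O=np.array([.719,-.1156,0]);YAW=.153
P2W=Ro.from_euler("z",YAW)
def w(p): return O+P2W.apply(np.array(p)/1000)
def tool(tilt): # tool pointing forward-down, tilt deg from vertical, y along -press y
    a=np.radians(tilt);z=[np.sin(a),0,-np.cos(a)];y=[0,-1,0];x=np.cross(y,z)
    return P2W*Ro.from_matrix(np.c_[x,y,z])
def cur():
    s=manip.state();q=s["orientation"];return np.array(s["tcp_pos"]),Ro.from_quat([q[1],q[2],q[3],q[0]]),s
def row(tip,tilt,ext=73): # tip in press mm
    T=tool(tilt);tcp=w(tip)-T.apply([0,0,ext/1000])
    p,R,s=cur()
    return (R.inv().apply(tcp-p)*100).round(2),(R.inv()*T).as_rotvec().round(3),tcp.round(3)
def show(): 
    p,R,s=cur();t=p+R.apply([0,0,.073])
    print("t",round(s["clock"],2),"tcp",p.round(4),"tip press mm",(P2W.inv().apply(t-O)*1000).round(1),"z",R.apply([0,0,1]).round(3),"q",np.round(s["q"],2),"F",np.round(s["ft_force"],1),"op",round(float(s["opening"]),3))
E
python3 - <<'E'
from h import *
print(manip.tip_extent)
print(row([-152,-35,237],45))
E
```

```text
0.0726
(array([ 43.93, -31.31,   1.53]), array([-0.066,  0.784,  0.159]), array([ 0.523, -0.181,  0.289]))
```

>>> carry_out(commands="15 -10 -3 0 0 0 0;44 -31 0 -0.066 0.784 0.159 0;44 -31 0 -0.066 0.784 0.159 0;44 -31 0 -0.066 0.784 0.159 0;44 -31 0 -0.066 0.784 0.159 0;44 -31 0 -0.066 0.784 0.159 0;44 -31 0 -0.066 0.784 0.159 0;44 -31 0 -0.066 0.784 0.159 0;44 -31 0 -0.066 0.784 0.159 0;44 -31 0 -0.066 0.784 0.159 0")

```text
clock: 1.53
tcp_pos: [0.4485, -0.2864, 0.3051]
orientation: [-0.029, 0.921, 0.069, 0.381]
ft_force: [2.4, -0.2, -0.6]
opening: -0.0
gripper_force: 0.0
```

```bash
python3 - <<'E'
from h import *
show();print(row([-152,-35,237],45))
E
```

```text
t 1.53 tcp [ 0.4485 -0.2864  0.3051] tip press mm [-241.8 -127.8  253.4] z [ 0.699  0.106 -0.707] q [ 1.31  0.32 -0.63  2.17 -1.18  0.44  0.36] F [ 2.4 -0.2 -0.6] op -0.0
(array([ 5.16, -9.29,  7.49]), array([ 0.002,  0.   , -0.003]), array([ 0.523, -0.181,  0.289]))
```

>>> carry_out(commands="5.2 -9.3 7.5 0 0 0 0;5.2 -9.3 7.5 0 0 0 0;5.2 -9.3 7.5 0 0 0 0;5.2 -9.3 7.5 0 0 0 0;5.2 -9.3 7.5 0 0 0 0")

```text
clock: 1.95
tcp_pos: [0.5261, -0.1836, 0.2991]
orientation: [-0.035, 0.923, 0.076, 0.377]
ft_force: [-1.1, -0.8, -0.4]
opening: 0.0001
gripper_force: 0.0
```

```bash
python3 - <<'E'
from h import *
show();print(row([-72,-35,168],45))
p=manip.read_camera("wrist");save(p,"w1.png");W=cloud(p);np.savez("w1.npz",W=W,im=p["image"])
for n in("lamp_bar","press","bar_mid"):print(n,manip.boxes_of(p,n)[:2])
E
```

```text
t 1.95 tcp [ 0.5261 -0.1836  0.2991] tip press mm [-149.9  -36.7  247. ] z [ 0.69   0.121 -0.714] q [ 1.12  0.35 -0.77  2.18 -1.31  0.19  0.29] F [-1.1 -0.8 -0.4] op 0.0
(array([-0.04, -0.12, 11.1 ]), array([-0.014,  0.01 ,  0.005]), array([ 0.602, -0.169,  0.22 ]))
lamp_bar []
press [{'bbox': [0.0, 2.4, 422.3, 308.1], 'p': 0.92}]
bar_mid [{'bbox': [241.0, 139.9, 395.7, 193.4], 'p': 0.61}]
```

View pics/w1.png

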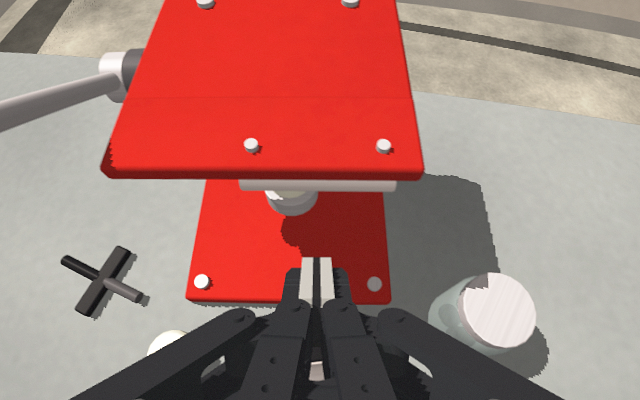

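The wrist view shows the bar at (318,185) under the lip edge (row 175). The closed fingers are at (317,265), lined up with it, and the path below is free.

>>> carry_out(commands="0 0 2.5 0 0 0 0;0 0 5 0 0 0 0;0 0 5 0 0 0 0;0 0 5 0 0 0 0")

```text
clock: 2.48
tcp_pos: [0.5614, -0.1906, 0.2753]
orientation: [-0.041, 0.927, 0.076, 0.366]
ft_force: [0.1, 0.3, 0.1]
opening: 0.0003
gripper_force: 0.0
```

```bash
python3 - <<'E'
from h import *
show();print(row([-72,-35,168],45))
E
```

```text
t 2.48 tcp [ 0.5614 -0.1906  0.2753] tip press mm [-117.3  -48.1  222. ] z [ 0.672  0.131 -0.729] q [ 0.94  0.42 -0.61  2.11 -1.31  0.19  0.28] F [0.1 0.3 0.1] op 0.0
(array([-0.63, -1.32,  7.08]), array([-0.027,  0.032, -0.001]), array([ 0.602, -0.169,  0.22 ]))
```

```bash
python3 - <<'E'
from h import *
for t in(36,39):print(row([-95,-35,185],t))
E
```

```text
(array([-0.  , -1.39,  4.32]), array([-0.027, -0.125,  0.001]), array([ 0.588, -0.171,  0.244]))
(array([-0.38, -1.39,  4.28]), array([-0.027, -0.073,  0.   ]), array([ 0.585, -0.172,  0.242]))
```

>>> carry_out(commands="-0.2 -0.7 2 -0.02 -0.07 0 0;-0.4 -1.4 4.3 -0.027 -0.073 0 0;-0.4 -1.4 4.3 -0.027 -0.073 0 0;-0.4 -1.4 4.3 -0.027 -0.073 0 0;-0.4 -1.4 4.3 -0.027 -0.073 0 0")

```text
clock: 2.9
tcp_pos: [0.586, -0.1732, 0.2463]
orientation: [-0.028, 0.941, 0.074, 0.33]
ft_force: [0.3, -0.7, -0.3]
opening: 0.0005
gripper_force: 0.0
```

```bash
python3 - <<'E'
from h import *
show()
for t in(39,42):print(row([-72,-35,168],t))
E
```

```text
t 2.9 tcp [ 0.586  -0.1732  0.2463] tip press mm [-94.7 -36.2 189.3] z [ 0.616  0.1   -0.781] q [ 0.6   0.43 -0.31  2.08 -1.31  0.19  0.19] F [ 0.3 -0.7 -0.3] op 0.0
(array([ 0.4 , -0.14,  3.08]), array([-0.005,  0.006,  0.001]), array([ 0.608, -0.168,  0.225]))
(array([ 0.01, -0.14,  3.09]), array([-0.005,  0.059,  0.001]), array([ 0.605, -0.169,  0.222]))
```

>>> carry_out(commands="0.2 -0.1 1.5 0 0 0 0;0.3 -0.1 3.1 0 0 0 0;0.3 -0.1 3.1 0 0 0 0;0.3 -0.1 3.1 0 0 0 0")

```text
clock: 3.23
tcp_pos: [0.6096, -0.1731, 0.23]
orientation: [-0.031, 0.942, 0.074, 0.325]
ft_force: [-0.6, 0.5, 0.5]
opening: -0.0001
gripper_force: 0.0
```

```bash
python3 - <<'E'
from h import *
show()
p=manip.read_camera("wrist");save(p,"w2.png")
for z in(168,177,191):print(row([-73,-35,z],39))
E
```

```text
t 3.23 tcp [ 0.6096 -0.1731  0.23  ] tip press mm [-71.9 -39.3 172.5] z [ 0.607  0.106 -0.787] q [ 0.55  0.49 -0.27  2.03 -1.31  0.19  0.18] F [-0.6  0.5  0.5] op -0.0
(array([-0.48, -0.51,  0.32]), array([-0.012,  0.016, -0.   ]), array([ 0.607, -0.168,  0.225]))
(array([ 0.08, -0.52, -0.39]), array([-0.012,  0.016, -0.   ]), array([ 0.607, -0.168,  0.234]))
(array([ 0.94, -0.53, -1.5 ]), array([-0.012,  0.016, -0.   ]), array([ 0.607, -0.168,  0.248]))
```

View pics/w2.png

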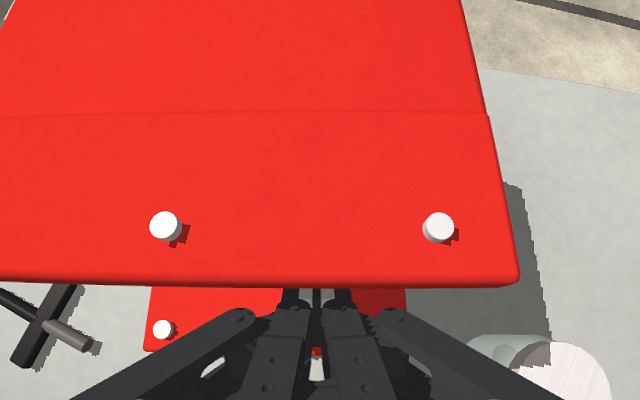

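The tips are now out of sight under the lip, midway between the pins at (165,225) and (439,228).

>>> carry_out(commands="0.3 0 -0.4 0 0 0 0;0.6 0 -0.75 0 0 0 0;0.9 0 -1.1 0 0 0 0;0.9 0 -1.1 0 0 0 0")

```text
clock: 3.62
tcp_pos: [0.6086, -0.1731, 0.244]
orientation: [-0.03, 0.943, 0.074, 0.324]
ft_force: [-4.2, -0.2, -0.5]
opening: 0.0
gripper_force: 1.8
```

```bash
python3 - <<'E'
from h import *
show()
for z in(191,195):print(row([-72,-37,z],39))
E
```

```text
t 3.62 tcp [ 0.6086 -0.1731  0.244 ] tip press mm [-73.  -39.1 186.5] z [ 0.606  0.105 -0.788] q [ 0.49  0.45 -0.2   2.03 -1.24  0.23  0.09] F [-4.2 -0.2 -0.5] op 0.0
(array([ 0.23, -0.3 , -0.29]), array([-0.012,  0.018,  0.   ]), array([ 0.608, -0.17 ,  0.248]))
(array([ 0.47, -0.3 , -0.61]), array([-0.012,  0.018,  0.   ]), array([ 0.608, -0.17 ,  0.252]))
```

>>> carry_out(commands="0.2 0 -0.25 0 0 0 0;0.35 0 -0.4 0 0 0 0;0.35 0 -0.4 0 0 0 0")

```text
clock: 3.87
tcp_pos: [0.6079, -0.1729, 0.247]
orientation: [-0.031, 0.943, 0.074, 0.322]
ft_force: [-9.2, -3.1, -8.0]
opening: 0.0003
gripper_force: 6.3
```

```bash
python3 - <<'E'
from h import *
show()
p=manip.read_camera("wrist");save(p,"w3.png")
E
```

```text
t 3.87 tcp [ 0.6079 -0.1729  0.247 ] tip press mm [-73.8 -38.8 189.3] z [ 0.603  0.105 -0.791] q [ 0.47  0.45 -0.17  2.03 -1.22  0.24  0.06] F [-9.2 -3.1 -8. ] op 0.0
```

View pics/w3.png

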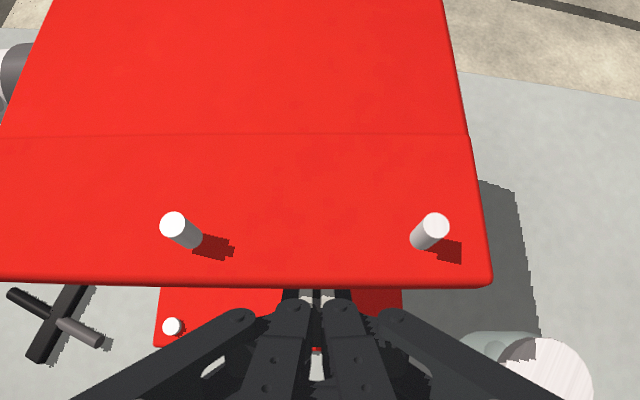

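The pins at (172,222) and (436,226) now stand well proud of the lip. I'll measure their height.

```bash
cat >> h.py <<'E'
def pins():
    p=manip.read_camera("wrist");W=cloud(p);im=p["image"].astype(int)
    Q=(W-O)@P2W.as_matrix()*1000
    red=(im[...,0]>120)&(im[...,1]<90)
    wh=im.min(-1)>150
    near=(abs(Q[...,0]+69)<15)&(Q[...,1]>-95)&(Q[...,1]<25)&(Q[...,2]>228)
    lip=np.nanmedian(Q[...,2][red&near])
    for s in(1,-1):
        m=wh&near&((Q[...,1]+35)*s>0);print("pin",m.sum(),(np.nanpercentile(Q[...,2][m],[50,80])-lip).round(1))
E
python3 - <<'E'
from h import *
pins()
E
```

```text
pin 526 [16.3 16.7]
pin 755 [16.  16.7]
```

>>> carry_out(commands="-0.8 0 0.2 0 0 0 0;-1.5 0 0.4 0 0 0 0;-1.5 0 0.4 0 0 0 0;-1.5 0 -3 0 0 0 0;-1.5 0 -6 0 0 0 0;-1.5 0 -10 0 0 0 0;-1.5 0 -13 0 0 0 0;-1.5 0 -13 0 0 0 0;-1.5 0 -13 0 0 0 0")

```text
clock: 4.72
tcp_pos: [0.5213, -0.1881, 0.3457]
orientation: [-0.029, 0.942, 0.075, 0.327]
ft_force: [0.2, 0.0, -0.3]
opening: 0.0004
gripper_force: 0.0
```

```bash
python3 - <<'E'
from h import *
show();pins()
print(w([-130,175,410]),row([-130,175,410],0))
p=manip.read_camera("top");W=cloud(p);im=p["image"].astype(int)
dark=(im.max(-1)<60)&(W[...,2]>.28)&(W[...,2]<.36)&(abs(W[...,0]-.57)<.06)&(W[...,1]>-.02)&(W[...,1]<.12)
Q=(W[dark]-O)@P2W.as_matrix()*1000;print("grip press",np.percentile(Q,[3,50,97],axis=0).round())
E
```

```text
t 4.72 tcp [ 0.5213 -0.1881  0.3457] tip press mm [-161.1  -40.8  288.5] z [ 0.611  0.105 -0.784] q [ 0.44  0.16 -0.01  2.13 -0.94  0.45 -0.19] F [ 0.2  0.  -0.3] op 0.0
pin 96 [16.1 16.5]
pin 110 [16.1 16.7]
[0.56384796 0.03754322 0.41      ] (array([ 14.65, -21.61,  -5.93]), array([-0.011, -0.667,  0.007]), array([0.564, 0.038, 0.483]))
grip press [[-141.  129.  320.]
 [-129.  171.  328.]
 [-117.  212.  332.]]
```

```bash
python3 - <<'E'
from h import *
print(row([-130,178,370],0))
E
```

```text
(array([ 12.24, -21.85,  -2.86]), array([-0.012, -0.665,  0.007]), array([0.563, 0.041, 0.443]))
```

>>> carry_out(commands="4 0 -5 0 -0.1 0 0;9 -4 -6.5 0 -0.25 0 0;12.2 -8 -4 0 -0.4 0 0;12.2 -12 -3 0 -0.5 0 0;12.2 -16 -2.9 0 -0.6 0 0;12.2 -19 -2.9 -0.012 -0.665 0.007 0;12.2 -21.9 -2.9 -0.012 -0.665 0.007 0;12.2 -21.9 -2.9 -0.012 -0.665 0.007 0;12.2 -21.9 -2.9 -0.012 -0.665 0.007 0;12.2 -21.9 -2.9 -0.012 -0.665 0.007 0")

```text
clock: 5.65
tcp_pos: [0.5634, 0.049, 0.4414]
orientation: [-0.002, 0.997, 0.082, -0.001]
ft_force: [-0.5, 0.4, 0.3]
opening: -0.0001
gripper_force: 0.0
```

```bash
python3 - <<'E'
from h import *
show()
for a in [0,.1,.3,.5,.7,.873]:
    t=np.radians(35)-a;x=20-180*np.cos(t);z=215+180*np.sin(t)+14
    print(a,x.round(),z.round(),row([x,178,z],0)[:2])
E
```

```text
t 5.65 tcp [0.5634 0.049  0.4414] tip press mm [-128.8  186.7  368.4] z [-0.003  0.004 -1.   ] q [-0.18  0.28  0.01  1.59 -0.01  1.28 -1.57] F [-0.5  0.4  0.3] op -0.0
0 -127.0 332.0 (array([0.12, 0.86, 3.62]), array([-0.004,  0.002,  0.011]))
0.1 -137.0 317.0 (array([-0.83,  0.85,  5.14]), array([-0.004,  0.002,  0.011]))
0.3 -151.0 284.0 (array([-2.26,  0.85,  8.44]), array([-0.004,  0.002,  0.011]))
0.5 -159.0 249.0 (array([-3.01,  0.86, 11.95]), array([-0.004,  0.002,  0.011]))
0.7 -159.0 213.0 (array([-3.04,  0.88, 15.55]), array([-0.004,  0.002,  0.011]))
0.873 -154.0 182.0 (array([-2.49,  0.9 , 18.61]), array([-0.004,  0.002,  0.011]))
```

>>> carry_out(commands="-0.1 0.8 2.5 0 0 0 0;-0.4 0.8 4.2 0 0 0 0;-0.8 0.8 5.2 0 0 0 0;-1.4 0.8 6.5 0 0 0 0;-1.9 0.8 7.7 0 0 0 0;-2.3 0.8 8.9 0 0 0 0;-2.6 0.8 10.1 0 0 0 0;-2.9 0.8 11.3 0 0 0 0;-3 0.8 12 0 0 0 0;-3 0.8 12 0 0 0 0")

```text
clock: 6.48
tcp_pos: [0.533, 0.0277, 0.3208]
orientation: [-0.0, 0.997, 0.076, -0.002]
ft_force: [-0.1, -0.3, 0.7]
opening: 0.0001
gripper_force: 0.0
```

```bash
python3 - <<'E'
from h import *
show()
for a in [.5,.6,.7,.8,.873]:
    t=np.radians(35)-a;x=20-180*np.cos(t);z=215+180*np.sin(t)+14
    print(a,x.round(),z.round(),row([x,178,z],0)[:2])
E
```

```text
t 6.48 tcp [0.533  0.0277 0.3208] tip press mm [-162.2  170.   247.8] z [-0.004  0.    -1.   ] q [-0.15  0.32  0.02  1.83 -0.01  1.   -1.55] F [-0.1 -0.3  0.7] op 0.0
0.5 -159.0 249.0 (array([ 0.31, -0.81, -0.11]), array([-0.001,  0.004, -0.001]))
0.6 -160.0 231.0 (array([ 0.2 , -0.81,  1.69]), array([-0.001,  0.004, -0.001]))
0.7 -159.0 213.0 (array([ 0.28, -0.8 ,  3.48]), array([-0.001,  0.004, -0.001]))
0.8 -157.0 195.0 (array([ 0.54, -0.8 ,  5.26]), array([-0.001,  0.004, -0.001]))
0.873 -154.0 182.0 (array([ 0.84, -0.8 ,  6.54]), array([-0.001,  0.004, -0.001]))
```

>>> carry_out(commands="0.2 0 1 0 0 0 0;0.2 0 2 0 0 0 0;0.2 0 3 0 0 0 0;0.3 0 4 0 0 0 0;0.5 0 5 0 0 0 0;0.7 0 6 0 0 0 0;0.8 0 6.6 0 0 0 0;0.8 0 6.9 0 0 0 0;0.8 0 6.9 0 0 0 0")

```text
clock: 7.23
tcp_pos: [0.5419, 0.029, 0.2547]
orientation: [-0.0, 0.997, 0.076, -0.001]
ft_force: [-6.6, -0.5, 14.7]
opening: -0.0003
gripper_force: 7.5
```

```bash
python3 - <<'E'
from h import *
show()
p=manip.read_camera("scene");save(p,"s2.png")
cv2.imwrite("pics/s2c.png",cv2.resize(p["image"][100:300,180:460,::-1],None,fx=2.5,fy=2.5))
E
```

```text
t 7.23 tcp [0.5419 0.029  0.2547] tip press mm [-153.1  170.   181.7] z [-0.001  0.    -1.   ] q [-0.15  0.42  0.01  1.87 -0.01  0.86 -1.55] F [-6.6 -0.5 14.7] op -0.0
```

View pics/s2c.png

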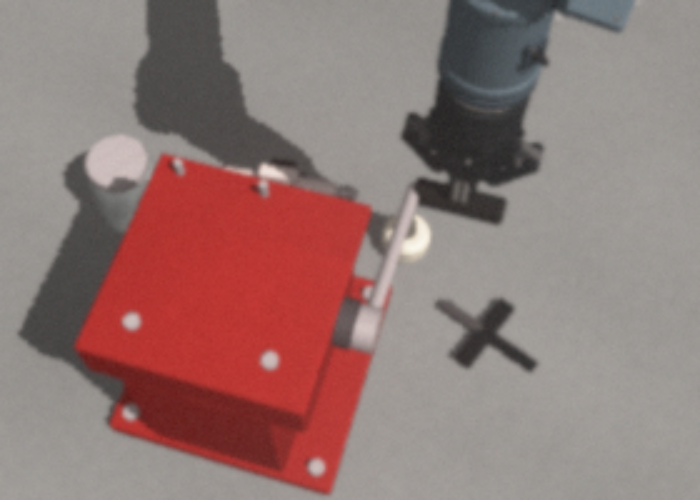

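The lever is down, with the fingertips on the grip at (462,195). The tip height of 182 mm matches the stop and the force is rising. I'll press a touch more, then lift clear.

>>> carry_out(commands="0 0 0.3 0 0 0 0;0 0 0.3 0 0 0 0;0 0 0.3 0 0 0 0;0 0 -1 0 0 0 0;0 0 -4 0 0 0 0;0 0 -8 0 0 0 0;0 0 -12 0 0 0 0;0 0 -16 0 0 0 0;0 0 -18 0 0 0 0;0 0 -18 0 0 0 0")

```text
clock: 8.12
tcp_pos: [0.5442, 0.0293, 0.4389]
orientation: [-0.0, 0.997, 0.076, 0.005]
ft_force: [0.1, 0.3, -0.2]
opening: -0.0
gripper_force: 0.0
```

>>> carry_out(commands="-4 0 0 0 0 0 0;-8 0 0 0 0 0 0;-12 0 0 0 0 0 0;-12 0 0 0 0 0 0;-12 0 0 0 0 0 0")

```text
clock: 8.53
tcp_pos: [0.4219, 0.0105, 0.4331]
orientation: [-0.0, 0.997, 0.076, -0.0]
ft_force: [0.5, 0.1, -0.6]
opening: 0.0001
gripper_force: 0.0
```

```bash
python3 - <<'E'
from h import *
show()
p=manip.read_camera("top");save(p,"t2.png");W=cloud(p);im=p["image"].astype(int);Q=(W-O)@P2W.as_matrix()*1000
g=(im.max(-1)<60)&(abs(Q[...,0]+150)<40)&(abs(Q[...,1]-170)<60)&(Q[...,2]>100)&(Q[...,2]<300)
print("grip",g.sum(),np.percentile(Q[g],[3,50,97],axis=0).round())
near=(abs(Q[...,0]+69)<10)&(Q[...,1]>-95)&(Q[...,1]<25)&(im.min(-1)>120)
print("pins z",np.nanpercentile(Q[...,2][near],[20,50,80]).round(1),near.sum())
for n in("jar","wheel","skate_tool","clamp"):print(n,[np.round(b["bbox"]) for b in manip.boxes_of(p,n)[:1]])
E
```

```text
t 8.53 tcp [0.4219 0.0105 0.4331] tip press mm [-274.4  169.9  360.1] z [-0.001  0.    -1.   ] q [-0.15  0.    0.01  1.93 -0.    1.21 -1.55] F [ 0.5  0.1 -0.6] op 0.0
grip 525 [[-166.  130.  172.]
 [-155.  172.  179.]
 [-142.  212.  184.]]
pins z [252.2 253.8 255.1] 29
jar [array([427., 191., 469., 226.])]
wheel [array([309., 237., 332., 261.])]
skate_tool [array([242., 204., 289., 239.])]
clamp [array([346., 226., 421., 256.])]
```

View pics/t2.png

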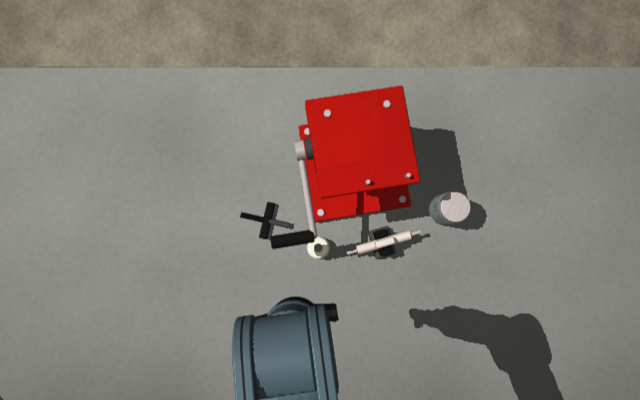

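The lever grip at (292,240) sits at its stop: x -155, top z about 182 mm. The pins at (368,182) and (408,175) stand about 15 mm proud, the bystanders have not moved, and the arm is clear.

```bash
python3 -c "
from station import manip;print(manip.hand_in())"
```

```text
the job is handed in; nothing more can be done
None
```

I pushed the lamp bar fully up first, then the lever down to its stop, left the bystanders where they stood, and handed the job in at about 8.6 s with the arm clear; no verdict was returned.

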